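# Pack the gel tank with blank plates and hold its tension wedge tight

## Robot

A 6-joint arm with a two-finger parallel gripper is mounted at the origin on a cart in front of the work surface, level with it; the furniture and walls round the work are solid. World frame = base frame: x ahead of the robot, y to its left, z up, the work surface at z = 0. Lengths are in m, angles in rad, forces in N, time in s.
With the tool pointing down it reaches from about 0.25 to 0.775 m from the base axis. Payload 8.9 kg.
Tool frame: the origin (TCP) lies at the very end of the fingers, on their centre line; the grasp point (between the pads) lies ctrl.hold_point_z behind it (ctrl.hold_point_z is the distance from the TCP to the grasp point, in m); z points along the fingers, y is the line along which they close (so a half turn about z gives the same grasp; the last joint's range is limited). The gripper opens to 85 mm and grips with 20 to 120 N. Pads are 22 mm wide; open, the fingers measure 114 mm over their backs; the gripper's body (76 mm by 85 mm) begins 54 mm behind the grasp point. The pads swing forward as they close: fully open they stand 13 mm farther back than shut.
Start: joints at [-1.443, 0.291, -0.153, 1.127, 0, 1.431], TCP at [0.138, -0.506, 0.231] pointing down, gripper open.
Joint ranges: [-2.52, 2.52], [-0.91, 1.74], [-1.3, 1.37], [-1.96, 2.02], [-1.52, 1.47], [-3.14, 3.14]. Speed limits (rad/s): [2.22, 2.22, 2.79, 3.14, 3.14, 3.14].

## Interface

Orientations are given as a 3x3 rotation matrix whose columns are the frame's x, y, z axes.
In Python, from station import ctrl gives the robot as it stands. The module is installed in compiled form; this text tells all that it offers.
- The arm moves only by the tool play_rows, never from a script. Its argument "motion" is a list of rows, each a list of 7 numbers: the shift along the tool's x, y, z in m, then the turn, a rotation vector about the tool's x, y, z in rad, then the opening, from 0 (shut) to 1 (fully open). A call has 1 to 5 rows; each row is the pose to reach, as a shift and turn from the pose commanded when the call began, along the tool's axes at that moment; what a row does not reach only later rows make up. A row lasts 1/10 s, in which the tool goes at most 50 mm and 8.59 degrees, less where a joint would pass 70% of its speed; a pose out of reach is approached as far as the arm can. A call with a gripper value outside its range is refused whole. The fingers move at their own pace and stop on an object; "newtons" is the grip in N (left out, the last holds). Time passes only in rows, so rows that repeat a pose let the fingers close. It gives the time, the measured TCP pose, the force, the opening and the grip force at its end, in the units of the state.
- ctrl.get_state(): the state, without advancing time (a new reading comes with each control period).
- ctrl.grab_frame(name): name is "scene" or "top" or "wrist"; returns a dict with "color" (384x512x3 uint8, red, green, blue), "fx", "fy", "cx", "cy" (pixels), "R" (3x3) and "t" (3): a world point X has camera coordinates R X + t. Camera axes: x right, y down, z forward; pixel columns grow to the right and rows downward; lengths in m; the calibration is good to about 2 mm. A picture is of the moment at which its call begins. There is no depth.
- ctrl.hand_in(): hands the job in; it is judged then, once.
The state is a dict: "t": time; "q": joint angles; "joint_velocities": joint speeds; "joint_efforts": joint torques, N m; "ee_pos": TCP position; "tcp_rot": TCP orientation; "force": force on the tool from outside, world axes, zero at the start; "moment": the same for the moment, N m; "grip_width": finger opening in m; "grip_force": force on a finger pad.
Only numpy, scipy, OpenCV 4.12 (cv2) and the standard library are available. Lean on these libraries where they do the work, as an engineer would, in place of code of your own. Each camera call takes 0.05 s, during which the arm holds its last target. There are 200 camera calls.

## Task

The gel cassette stands loose in the electrophoresis tank, and how much room is left beside it differs each time. Fill that room with blank plates from the rack, standing upright on the tank floor, one after another until the remaining slot is narrow enough for the blue wedge to bite; spare blanks stay standing in the rack. Then slide the wedge, slope against the tank's sloped wall, down between that wall and the last blank and press it down firmly, with some 15 N but not much more than needed as the cassette is glass, until it jams and clamps the cassette against the core, and finish still gripping the wedge and keeping it pressed; leave the timer, dropper bottle and petri dish alone.

Things in the scene. Friction and masses are not known exactly. Their poses are not given: they have to be found in the camera images.
- tank: Fixed clear open tank, black rim, grey base, 168 x 108 x 74 mm. Origin under the base (x = -90 to 78 mm), z up; +x from the sloped wall to the rear, y across. Floor at z = 6, rim at z = 74, inner width 86 mm. At its -x end the inner wall is a dark grey ramp leaning outward 15 degrees from vertical: face at x = -60 mm at the floor, -78 mm at the rim.
- ramp_foot (a point): Point on the tank floor in the middle of the foot of the dark grey ramp (tank x = -60, y = 0, z = 6 mm). The room to pack at floor level runs from here along the tank's +x to the core's gasket: cassette 8 mm, blanks 10 mm each, and the wedge in the rest.
- core: Electrode core fixed in the tank, hung on the side rims: white frame, black rubber gasket on its -x face, a red and a black terminal rising to z = 98 mm. Where it sits along the tank differs at each start. Origin: in the plane of the gasket face, level with the tank's underside; axes parallel to the tank's.
- cassette: Loose glass gel cassette, 8 mm thick (x) x 80 wide (y) x 74 mm high, standing on the tank floor up to 3.5 mm in front of the gasket, free to be pushed home by the blanks. Origin: centre of its underside, z up. Blanks beside it stand freely too, their tabs reaching 126 mm above the worktop: bring the next part in above them, or they topple.
- blank_0: Loose white blank plate, 90 g, standing in the rack. Body 10 mm thick (x), 79 wide (y), 72 high; above it in the middle a tab 10 thick, 36 wide (y), parallel edges from 72 to 102 mm height, round top to 120 mm, blue dot. Grip the tab across its 36 mm width, about 99 mm up, pads shifted some 6 mm to its -x side to clear the tab of a plate already in the tank. Origin: centre of the underside, z up. All alike.
- blank_1: A second blank plate, same as blank_0.
- blank_2: A third blank plate, same as blank_0.
- wedge: Loose blue wedge in the rack, 80 to 130 g, 76 mm wide (y), 70 high without handle. Origin: centre of the underside of its foot, z up. Foot 15 mm thick: upright face at x = +7.5 mm (goes against the last blank); the other face starts at x = -7.5 mm and slopes outward to -x by 15 degrees like the tank's ramp, on which it slides.
- wedge_grip (a point): Where to grip the wedge's handle: 98 mm above the foot, at wedge x = -4 mm. The handle is 14 mm thick (x) and 44 mm wide (y), with parallel edges from 70 to 100 mm height and a round top to 122 mm; grip it across the 44 mm. In a slot of s mm at the tank floor the wedge jams with its foot (15 - s) / 0.268 mm above the floor; with s over 14 mm it reaches the floor and stays loose.
- rack: Fixed grey plate rack, 176 x 100 x 40 mm. Origin under its base (which runs from x = -94 to 82 mm), z up. Plates stand on its floor at z = 6 mm between fins 34 mm high, facing the same way as the rack: 13 mm slots at x = 54, 20 and -14 mm for blanks, a wide slot with the wedge's origin at x = -56 mm. Lift parts straight up out of it.
- timer: White bench timer, bystander, 39 x 62 x 62 mm. Origin: centre of underside.
- dropper_bottle: Brown dropper bottle, bystander, 25 x 25 x 76 mm. Origin: centre of underside.
- petri_dish: Petri dish with lid, bystander, 59 mm across, 14 mm high, between rack and tank. Origin: centre of underside.
Not all that is in view belongs to the job. Leave any yellow look-alike of the blank_2 alone. Leave any black look-alike of the blank_0 alone.

How it is judged:
On the way, in this order (a step that is already met when the one before it is completed fails the run):
1. a blank plate stands upright on the tank floor beside the cassette (((x of blank_0 in the frame of core between -0.07 and 0 m and y of blank_0 in the frame of tank between -0.012 and 0.012 m and z of blank_0 in the frame of tank between 0.002 and 0.011 m and angle between blank_0's own z axis and vertical below 0.1 rad) or (x of blank_1 in the frame of core between -0.07 and 0 m and y of blank_1 in the frame of tank between -0.012 and 0.012 m and z of blank_1 in the frame of tank between 0.002 and 0.011 m and angle between blank_1's own z axis and vertical below 0.1 rad) or (x of blank_2 in the frame of core between -0.07 and 0 m and y of blank_2 in the frame of tank between -0.012 and 0.012 m and z of blank_2 in the frame of tank between 0.002 and 0.011 m and angle between blank_2's own z axis and vertical below 0.1 rad))), for 0.2 s.
2. the wedge is down in its slot and clamps the cassette against the core (contact force between cassette and core above 1.5 N and contact force between wedge and tank above 2 N and z of wedge in the frame of tank between 0.008 and 0.064 m and y of wedge in the frame of tank between -0.012 and 0.012 m and angle between wedge's own z axis and vertical below 0.1 rad and x of core in the frame of wedge above 0.01 m), for 0.2 s.
At the end, for the whole second after the job is handed in: Wedge gripped, upright within 0.1 rad, foot 2 to 58 mm above the tank floor, pressing on the tank and, through the blanks, the cassette on the gasket, over 1.5 N. Cassette upright on the floor; every blank upright on the tank floor (0.1 rad) or in the rack (all of step 2 and contact force between the fingers and wedge above 2 N and angle between cassette's own z axis and vertical below 0.08 rad and z of cassette in the frame of tank between 0.002 and 0.011 m and ((x of blank_0 in the frame of core between -0.07 and 0 m and y of blank_0 in the frame of tank between -0.012 and 0.012 m and z of blank_0 in the frame of tank between 0.002 and 0.011 m and angle between blank_0's own z axis and vertical below 0.1 rad) or (x of blank_0 in the frame of rack between -0.09 and 0.075 m and y of blank_0 in the frame of rack between -0.012 and 0.012 m and z of blank_0 in the frame of rack between 0.002 and 0.011 m and angle between blank_0's own z axis and vertical below 0.2 rad)) and ((x of blank_1 in the frame of core between -0.07 and 0 m and y of blank_1 in the frame of tank between -0.012 and 0.012 m and z of blank_1 in the frame of tank between 0.002 and 0.011 m and angle between blank_1's own z axis and vertical below 0.1 rad) or (x of blank_1 in the frame of rack between -0.09 and 0.075 m and y of blank_1 in the frame of rack between -0.012 and 0.012 m and z of blank_1 in the frame of rack between 0.002 and 0.011 m and angle between blank_1's own z axis and vertical below 0.2 rad)) and ((x of blank_2 in the frame of core between -0.07 and 0 m and y of blank_2 in the frame of tank between -0.012 and 0.012 m and z of blank_2 in the frame of tank between 0.002 and 0.011 m and angle between blank_2's own z axis and vertical below 0.1 rad) or (x of blank_2 in the frame of rack between -0.09 and 0.075 m and y of blank_2 in the frame of rack between -0.012 and 0.012 m and z of blank_2 in the frame of rack between 0.002 and 0.011 m and angle between blank_2's own z axis and vertical below 0.2 rad))); the arm keeps its last pose, push and grip.
It fails at once if the glass cassette is squeezed against the core with more than 80 N (contact force between cassette and core above 80 N).
It fails at once if the timer, the dropper bottle or the petri dish is pushed more than 2 cm or knocked over (distance of any of timer, dropper_bottle, petri_dish from where it was at the start of the episode above 0.02 m or angle between any of timer, dropper_bottle, petri_dish's own z axis and vertical above 0.3 rad).
It also fails if it takes over 72 s, if anything falls off the work surface, if the arm or the gripper's body presses on something with over 40 N, if the wrist force passes 120 N, or if a joint passes its speed limit or range.

## Working session

There is one attempt and no reset: what is moved stays moved. The work goes in short steps, Python scripts to look and compute and a tool call to move; the robot and the scene stay as the last step left them, time stands still between calls to the robot, and variables do not carry over. Pictures are saved under pics/ and viewed, at most 12 in all, crops included, and the job is handed in when it is done.

Besides the shell and the picture viewer there is one more tool, called after "Request:" as name(argument=value, ...), one argument or row to a line, values as JSON. play_rows: Moves the arm, as the interface text tells. Its arguments: {"type":"object","properties":{"motion":{"type":"array"},"newtons":{"type":"number"}},"required":["motion"]}

```bash
mkdir -p pics
cat > h.py <<'E'
import numpy as np, cv2
from station import ctrl
def ray(f,u,v,z):
    d=f["R"].T@np.array([(u-f["cx"])/f["fx"],(v-f["cy"])/f["fy"],1.]); c=-f["R"].T@f["t"]
    return c+d*(z-c[2])/d[2]
def proj(f,X):
    p=f["R"]@np.array(X)+f["t"]; return np.array([f["fx"]*p[0]/p[2]+f["cx"],f["fy"]*p[1]/p[2]+f["cy"]])
def save(f,n,box=None,s=1):
    a=f["color"]
    if box: a=a[box[1]:box[3],box[0]:box[2]]
    cv2.imwrite("pics/"+n,cv2.resize(a[:,:,::-1],None,fx=s,fy=s,interpolation=cv2.INTER_CUBIC))
E
python3 - <<'E'
from h import *
import pickle
F={n:ctrl.grab_frame(n) for n in("scene","top")}
pickle.dump(F,open("f0.pkl","wb"))
for n in F: save(F[n],n+"0.png",s=1.5); print(n,-F[n]["R"].T@F[n]["t"],F[n]["R"],F[n]["fx"])
s=ctrl.get_state();print(s["tcp_rot"],s["grip_width"],ctrl.hold_point_z,s["t"])
E
```

```text
scene [ 0.13390153 -0.43114952  0.65019372] [[ 0.66140619 -0.74975869 -0.02009379]
 [-0.51640859 -0.43579826 -0.73715809]
 [ 0.54393384  0.49793753 -0.67542149]] 360.0128556936898
top [0.42886902 0.00613537 1.26319546] [[ 0.02865276 -0.99936807  0.02103527]
 [-0.98953212 -0.03133586 -0.14086963]
 [ 0.14143977 -0.01677877 -0.98980466]] 481.73586367043083
[[ 9.64626891e-01  2.63618912e-01 -1.77006894e-04]
 [ 2.63618942e-01 -9.64626245e-01  1.12334420e-03]
 [ 1.25389279e-04 -1.13027039e-03 -9.99999353e-01]] 0.08541877875844044 0.0187 0.1
```

View pics/top0.png

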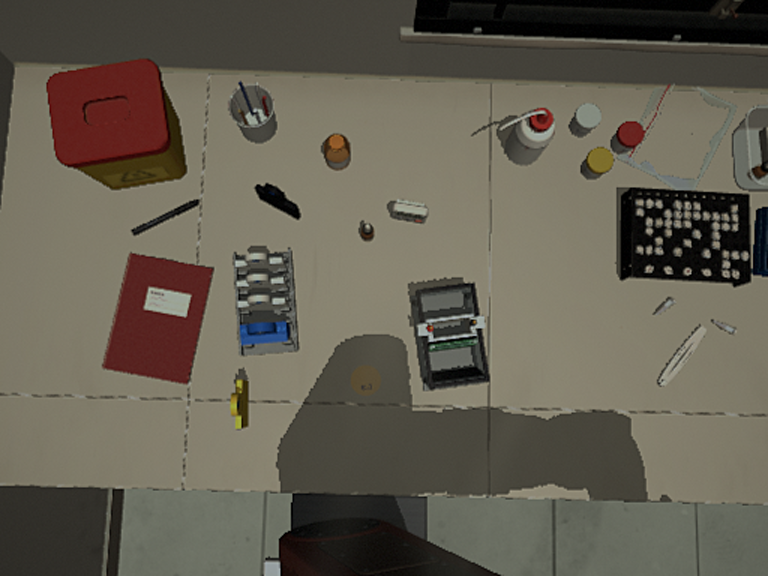

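View pics/scene0.png

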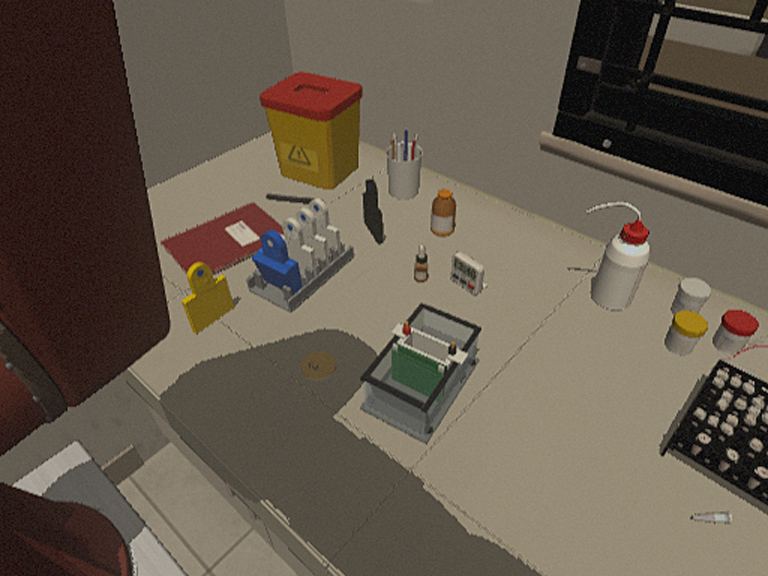

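Run:
```python
from h import *
import pickle
f=pickle.load(open("f0.pkl","rb"))["top"]
a=f["color"]
A=a[160:240,145:211];B=a[182:262,266:332]
im=cv2.resize(np.hstack([A,B])[:,:,::-1],None,fx=6,fy=6,interpolation=cv2.INTER_CUBIC)
im=cv2.convertScaleAbs(im,alpha=1.5)
for i in range(0,792,60): cv2.putText(im,str(i//6),(i,8),0,.3,(0,255,255));cv2.line(im,(i,0),(i,480),(0,90,90),1)
for i in range(0,480,60): cv2.line(im,(0,i),(792,i),(0,90,90),1)
cv2.imwrite("pics/crop.png",im)
```

```text
(no output)
```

View pics/crop.png

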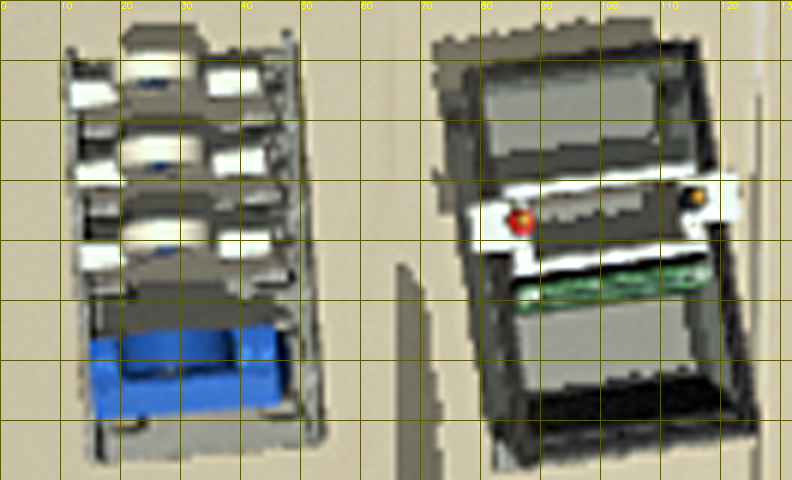

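```bash
cat > m.py <<'E'
from h import *
import pickle
from scipy.optimize import least_squares
f=pickle.load(open("f0.pkl","rb"))["top"]
def P(px,py,z,L):
    u=(px+.5)/6-.5; v=(py+.5)/6-.5
    return ray(f,u+145,v+160,z) if L else ray(f,u-66+266,v+182,z)
def fit(loc,obs):
    loc=np.array(loc);obs=np.array(obs)[:,:2]
    def r(p):
        c,s=np.cos(p[2]),np.sin(p[2]); return (loc@np.array([[c,s],[-s,c]])+p[:2]-obs).ravel()
    o=least_squares(r,[*obs.mean(0),0]);return o.x,np.round(1000*o.fun.reshape(-1,2),1)
if __name__=="__main__":
    print("tank",*fit([(.078,.054),(.078,-.054),(-.090,-.054),(-.090,.054)],[P(470,68,.074,0),P(699,40,.074,0),P(757,430,.074,0),P(525,465,.074,0)]))
    w=[(68,95),(260,80),(76,174),(268,160),(80,258),(272,242)]
    print("rack",*fit([(x,y) for x in(.054,.020,-.014) for y in(.0395,-.0395)],[P(*p,.078,1) for p in w]))
    b=[P(*p,.046,1) for p in[(97,460),(325,438)]];print("rack front?",b)
    print("gasket/cassette top pts",[P(*p,.080,0) for p in[(518,305),(710,278),(515,285),(708,262)]])
E
python3 m.py
```

```text
tank [ 0.53658152 -0.14255392  0.15910353] [[ 0.8  6.1]
 [ 3.  -5.1]
 [-1.8 -6.3]
 [-2.   5.3]]
rack [0.58894481 0.17585721 0.11534537] [[-0.  -0.9]
 [ 0.2 -0.3]
 [-0.8  0.4]
 [-0.1  0.7]
 [ 0.3  0. ]
 [ 0.3  0. ]]
rack front? [array([0.48909748, 0.20723269, 0.046     ]), array([0.50114118, 0.1124292 , 0.046     ])]
gasket/cassette top pts [array([ 0.50593654, -0.10420857,  0.08      ]), array([ 0.5193787 , -0.18296693,  0.08      ]), array([ 0.51408863, -0.10282778,  0.08      ]), array([ 0.52593217, -0.18208463,  0.08      ])]
```

The things that could be taken for blanks are three white plates with blue dots in the rack (top view, 1.5x scale: (258,256), (260,277), (262,299)), a black look-alike lying at (277,200), and a yellow one at (240,403). I'm choosing the white plates in the rack. The wedge is the blue part at (265,332), and the crop confirms this. The room measures about 46 mm, so all 3 blanks are needed, leaving a slot of roughly 8 mm.

First I'll turn the tool about half a turn in place, which keeps joint 6 in range.

Request:
play_rows(
  motion=[
    [0,0,-0.01,0,0,-0.149,0.8],
    [0,0,-0.02,0,0,-0.298,0.8],
    [0,0,-0.02,0,0,-0.447,0.8],
    [0,0,-0.02,0,0,-0.596,0.8],
    [0,0,-0.02,0,0,-0.745,0.8],
  ],
)

```text
t: 0.6
ee_pos: [0.1384, -0.5062, 0.251]
tcp_rot: [[0.525, 0.851, -0.0], [0.851, -0.525, 0.001], [0.0, -0.0, -1.0]]
force: [-0.6, 0.2, 0.3]
grip_width: 0.0682
grip_force: 0.0
```

Request:
play_rows(
  motion=[
    [0,0,0,0,0,-0.149,0.8],
    [0,0,0,0,0,-0.298,0.8],
    [0,0,0,0,0,-0.447,0.8],
    [0,0,0,0,0,-0.596,0.8],
    [0,0,0,0,0,-0.745,0.8],
  ],
)

```text
t: 1.1
ee_pos: [0.1384, -0.5061, 0.2509]
tcp_rot: [[-0.191, 0.982, -0.0], [0.982, 0.191, 0.001], [0.001, 0.0, -1.0]]
force: [0.6, -0.7, 0.6]
grip_width: 0.0682
grip_force: 0.0
```

Request:
play_rows(
  motion=[
    [0,0,0,0,0,-0.149,0.8],
    [0,0,0,0,0,-0.298,0.8],
    [0,0,0,0,0,-0.447,0.8],
    [0,0,0,0,0,-0.596,0.8],
    [0,0,0,0,0,-0.745,0.8],
  ],
)

```text
t: 1.6
ee_pos: [0.1384, -0.5062, 0.251]
tcp_rot: [[-0.806, 0.592, -0.0], [0.592, 0.806, 0.001], [0.001, 0.001, -1.0]]
force: [0.2, -0.3, 1.0]
grip_width: 0.0682
grip_force: 0.0
```

Request:
play_rows(
  motion=[
    [0,0,0,0,0,-0.149,0.8],
    [0,0,0,0,0,-0.298,0.8],
    [0,0,0,0,0,-0.447,0.8],
    [0,0,0,0,0,-0.596,0.8],
    [0,0,0,0,0,-0.745,0.8],
  ],
)

```text
t: 2.1
ee_pos: [0.1384, -0.5062, 0.2509]
tcp_rot: [[-0.994, -0.111, -0.0], [-0.111, 0.994, 0.001], [0.0, 0.001, -1.0]]
force: [-0.1, 0.6, 0.5]
grip_width: 0.0685
grip_force: 0.0
```

```bash
cat >> h.py <<'E'
from scipy.spatial.transform import Rotation as Ro
TANK=np.array([.5366,-.1426,.1591]); RACK=np.array([.5889,.1759,.1153])
def loc(fr,x,y): c,s=np.cos(fr[2]),np.sin(fr[2]); return np.array([fr[0]+c*x-s*y,fr[1]+s*x+c*y])
def inv(fr,p): c,s=np.cos(fr[2]),np.sin(fr[2]); d=np.array(p)[:2]-fr[:2]; return np.array([c*d[0]+s*d[1],-s*d[0]+c*d[1]])
def go(fr,x,y,z):
    "shift and turn, in tool axes, to TCP at local x,y,z of frame, tool flipped"
    st=ctrl.get_state();R=np.array(st["tcp_rot"]);c,s=np.cos(fr[2]),np.sin(fr[2])
    G=np.array([[-c,-s,0],[-s,c,0],[0,0,-1]])
    d=np.array([*loc(fr,x,y),z])-st["ee_pos"]
    print("shift",np.round(R.T@d,4),"rot",np.round(Ro.from_matrix(R.T@G).as_rotvec(),4),"t",round(st["t"],2))
E
python3 -c "
from h import *
s=ctrl.get_state();print(s['q'],s['ee_pos'],s['force']);go(RACK,.048,0,.24)"
```

```text
[-1.44328095e+00  2.80770885e-01 -1.14938348e-01  1.17590428e+00
 -3.30899448e-05 -1.55462456e+00] [ 0.13838099 -0.50615824  0.25094353] [-0.05748668  0.61482078  0.50081539]
shift [-0.5715  0.628   0.0114] rot [ 0.0008 -0.     -0.004 ] t 2.1
```

Request:
play_rows(
  motion=[
    [-0.032,0.035,0,0,0,0,0.8],
    [-0.064,0.07,0,0,0,0,0.8],
    [-0.096,0.105,0,0,0,0,0.8],
    [-0.128,0.14,0,0,0,0,0.8],
    [-0.16,0.175,0,0,0,0,0.8],
  ],
)

```text
t: 2.6
ee_pos: [0.2797, -0.3138, 0.2511]
tcp_rot: [[-0.995, -0.104, -0.0], [-0.104, 0.995, 0.0], [0.0, 0.0, -1.0]]
force: [0.6, -0.2, -0.2]
grip_width: 0.0686
grip_force: 0.0
```

Request:
play_rows(
  motion=[
    [-0.032,0.035,0,0,0,0,0.8],
    [-0.064,0.07,0,0,0,0,0.8],
    [-0.096,0.105,0,0,0,0,0.8],
    [-0.128,0.14,0,0,0,0,0.8],
    [-0.16,0.175,0,0,0,0,0.8],
  ],
)

```text
t: 3.1
ee_pos: [0.4206, -0.1229, 0.2513]
tcp_rot: [[-0.994, -0.105, 0.0], [-0.105, 0.994, -0.0], [-0.0, -0.0, -1.0]]
force: [0.7, -1.0, -0.6]
grip_width: 0.0683
grip_force: 0.0
```

Request:
play_rows(
  motion=[
    [-0.032,0.035,0,0,0,0,0.8],
    [-0.064,0.07,0,0,0,0,0.8],
    [-0.096,0.105,0,0,0,0,0.8],
    [-0.128,0.14,0,0,0,0,0.8],
    [-0.16,0.175,0,0,0,0,0.8],
  ],
)

```text
t: 3.6
ee_pos: [0.5614, 0.068, 0.251]
tcp_rot: [[-0.994, -0.105, -0.0], [-0.105, 0.994, -0.0], [0.0, -0.0, -1.0]]
force: [0.3, -1.6, 0.7]
grip_width: 0.0682
grip_force: 0.0
```

```bash
python3 -c "
from h import *
go(RACK,.048,0,.24);go(RACK,.0,0,.24);f=ctrl.grab_frame('wrist');print(f['R'],-f['R'].T@f['t'])
import pickle;pickle.dump(f,open('w1.pkl','wb'));save(f,'w1.png',s=1.5)
for p in [(.054,.0,.126),(.02,0,.126),(-.014,0,.126),(-.06,0,.128)]: print(proj(f,[*loc(RACK,*p[:2]),p[2]])*1.5)"
```

```text
shift [-0.0867  0.1049  0.011 ] rot [-0.0001 -0.0003 -0.0098] t 3.6
shift [-0.0388  0.1044  0.011 ] rot [-0.0001 -0.0003 -0.0098] t 3.6
[[-1.05824172e-01  9.94384431e-01 -9.20929837e-04]
 [ 9.59108693e-01  1.02314469e-01  2.63898210e-01]
 [ 2.62510495e-01  2.70435378e-02 -9.64550096e-01]] [0.49468796 0.06104848 0.39502336]
[549.63616778 414.246048  ]
[554.15968998 365.4037455 ]
[558.96939139 313.47145005]
[567.27073681 238.337322  ]
```

View pics/w1.png

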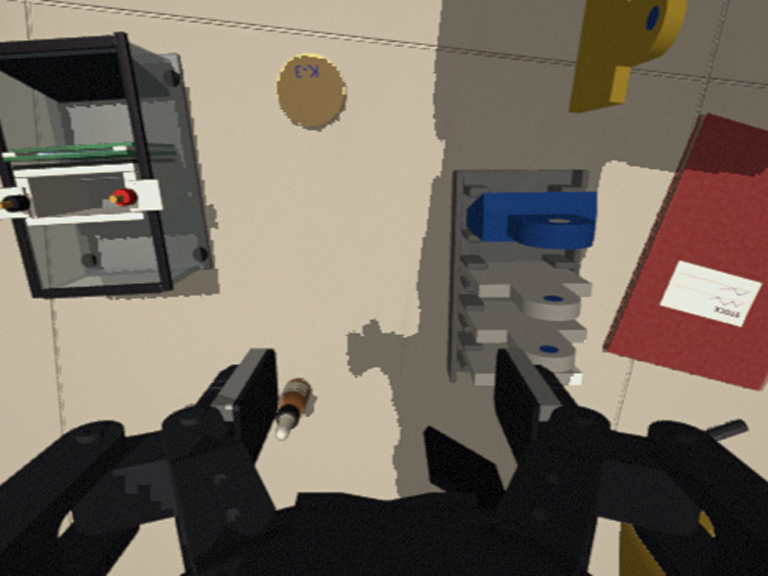

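The wrist view shows the rack's white tabs at (549,349) and (545,300) and the wedge handle at (552,232). All are within about 2-3 mm of the projected positions, so I'm going in.

Request:
play_rows(
  motion=[
    [-0.029,0.035,0,0,0,-0.01,0.8],
    [-0.058,0.07,0,0,0,-0.01,0.8],
    [-0.087,0.105,0,0,0,-0.01,0.8],
    [-0.087,0.105,0.03,0,0,-0.01,0.8],
    [-0.087,0.105,0.06,0,0,-0.01,0.8],
  ],
)

```text
t: 4.15
ee_pos: [0.6372, 0.1811, 0.1903]
tcp_rot: [[-0.993, -0.117, 0.001], [-0.117, 0.993, 0.0], [-0.002, 0.0, -1.0]]
force: [0.1, -0.1, 0.2]
grip_width: 0.0685
grip_force: 0.0
```

```bash
python3 -c "
from h import *
go(RACK,.048,0,.0863);f=ctrl.grab_frame('wrist')
save(f,'w2.png',s=1.2)
for p in [(.054,.018,.126),(.054,-.018,.126),(.02,0,.126),(-.014,0,.126),(-.06,0,.128)]: print(proj(f,[*loc(RACK,*p[:2]),p[2]])*1.2)"
```

```text
shift [0.0008 0.0004 0.104 ] rot [0.     0.0015 0.0019] t 4.15
[339.97294718 252.68379322]
[278.27403591 252.52510278]
[309.30141717 195.10338755]
[309.49555566 132.45833223]
[309.79842326  37.33364504]
```

View pics/w2.png

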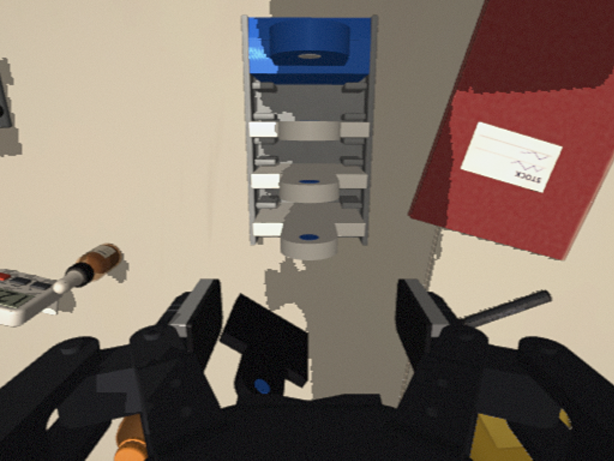

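Request:
play_rows(
  motion=[
    [0.001,0,0.04,0,0.001,0.002,0.75],
    [0.001,0,0.08,0,0.001,0.002,0.75],
    [0.001,0,0.106,0,0.001,0.002,0.75],
    [0.001,0,0.106,0,0.001,0.002,0.4],
    [0.001,0,0.106,0,0.001,0.002,0.2],
  ],
  newtons=40,
)

```text
t: 4.7
ee_pos: [0.6353, 0.1794, 0.0862]
tcp_rot: [[-0.994, -0.113, -0.001], [-0.113, 0.994, -0.0], [0.001, 0.0, -1.0]]
force: [0.7, 0.4, 1.1]
grip_width: 0.0358
grip_force: 4.7
```

Request:
play_rows(
  motion=[
    [0,0,0,0,0,0,0.2],
    [0,0,0,0,0,0,0.2],
    [0,0,-0.01,0,0,0,0.2],
    [0,0,-0.03,0,0,0,0.2],
    [0,0,-0.05,0,0,0,0.2],
  ],
)

```text
t: 5.2
ee_pos: [0.6353, 0.1795, 0.1371]
tcp_rot: [[-0.994, -0.113, -0.0], [-0.113, 0.994, -0.0], [0.0, 0.0, -1.0]]
force: [0.8, -0.1, -0.5]
grip_width: 0.0352
grip_force: 42.4
```

Run:
```python
from h import *
import pickle
s=ctrl.get_state();print(inv(RACK,s["ee_pos"]))
go(TANK,-.041,0,.225)
out=[]
for f,b in((pickle.load(open("f0.pkl","rb"))["scene"],(230,195,330,295)),(pickle.load(open("w1.pkl","rb")),(0,10,155,210))):
    im=f["color"][b[1]:b[3],b[0]:b[2],::-1]; k=500/im.shape[0]
    im=cv2.convertScaleAbs(cv2.resize(im,None,fx=k,fy=k,interpolation=cv2.INTER_CUBIC),alpha=1.6)
    def ln(pts,col):
        q=np.array([(proj(f,[*loc(TANK,x,y),z])-b[:2]+.5)*k for x,y,z in pts]).astype(int)
        cv2.polylines(im,[q],True,col,1)
    ln([(.078,.048,.074),(.078,-.048,.074),(-.09,-.048,.074),(-.09,.048,.074)],(0,255,255))
    ln([(.078,.054,0),(.078,-.054,0),(-.09,-.054,0),(-.09,.054,0)],(0,0,255))
    ln([(-.06,.043,.006),(-.06,-.043,.006)],(255,255,0))
    ln([(-.024,.04,.08),(-.024,-.04,.08),(-.016,-.04,.08),(-.016,.04,.08)],(255,0,255))
    out.append(im[:,:400])
cv2.imwrite("pics/ov.png",np.hstack(out));
```

```text
[ 0.04649532 -0.0017137 ]
shift [ 0.1754 -0.3108 -0.0878] rot [ 0.0001 -0.0004 -0.0459] t 5.2
```

View pics/ov.png

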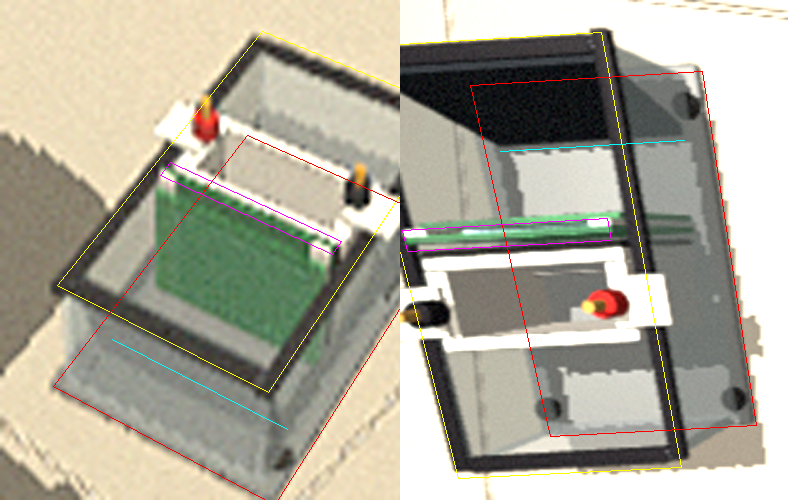

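Request:
play_rows(
  motion=[
    [0,0,-0.045,0,0,0,0.2],
    [0,0,-0.09,0,0,0,0.2],
    [0.015,-0.035,-0.09,0,0,-0.02,0.2],
    [0.035,-0.075,-0.09,0,0,-0.046,0.2],
    [0.058,-0.115,-0.09,0,0,-0.046,0.2],
  ],
)

```text
t: 5.7
ee_pos: [0.5907, 0.0578, 0.2271]
tcp_rot: [[-0.987, -0.161, 0.002], [-0.161, 0.987, -0.0], [-0.002, -0.001, -1.0]]
force: [0.2, -0.3, -0.5]
grip_width: 0.0351
grip_force: 42.5
```

Request:
play_rows(
  motion=[
    [0.025,-0.038,0,0,0,0,0.2],
    [0.05,-0.078,0,0,0,0,0.2],
    [0.075,-0.118,0,0,0,0,0.2],
    [0.1,-0.158,0,0,0,0,0.2],
    [0.11,-0.19,0,0,0,0,0.2],
  ],
)

```text
t: 6.2
ee_pos: [0.5106, -0.1485, 0.2272]
tcp_rot: [[-0.988, -0.157, 0.0], [-0.157, 0.988, -0.001], [0.0, -0.001, -1.0]]
force: [0.2, 0.2, -1.1]
grip_width: 0.0352
grip_force: 42.4
```

Request:
play_rows(
  motion=[
    [0,0,0,0,0,0,0.2],
    [0,0,0,0,0,0,0.2],
  ],
)

```text
t: 6.4
ee_pos: [0.5123, -0.147, 0.2266]
tcp_rot: [[-0.988, -0.157, 0.0], [-0.157, 0.988, -0.0], [-0.0, -0.0, -1.0]]
force: [0.2, -0.5, -0.7]
grip_width: 0.0349
grip_force: 42.4
```

Run:
```python
from h import *
s=ctrl.get_state();print(inv(TANK,s["ee_pos"]),s["force"],s["grip_width"])
go(TANK,-.0435,0,.225)
f=ctrl.grab_frame("scene");save(f,"s3.png",(150,60,350,310),2.4)
```

```text
[-0.02471248 -0.0004482 ] [ 0.23733452 -0.45737259 -0.72874258] 0.03493314764346627
shift [0.0188 0.0004 0.0016] rot [-0.0005  0.0004 -0.0017] t 6.4
```

View pics/s3.png

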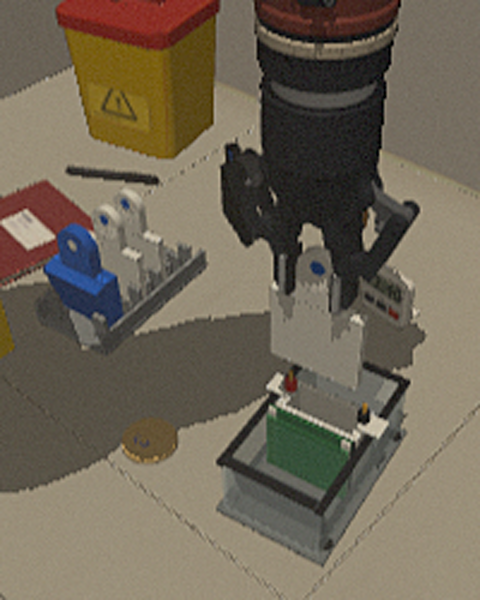

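The blank hangs upright in the fingers (dot at (317,268)), above the tank with the cassette (green) below it. Next I shift to the -x side and go down.

Request:
play_rows(
  motion=[
    [0.019,0.001,0,0,0,-0.002,0.2],
    [0.019,0.001,0,0,0,-0.002,0.2],
    [0.019,0.001,0.03,0,0,-0.002,0.2],
    [0.019,0.001,0.06,0,0,-0.002,0.2],
    [0.019,0.001,0.085,0,0,-0.002,0.2],
  ],
)

```text
t: 6.95
ee_pos: [0.4937, -0.1472, 0.1396]
tcp_rot: [[-0.987, -0.162, -0.001], [-0.162, 0.987, -0.0], [0.001, 0.0, -1.0]]
force: [-0.3, 0.1, -0.6]
grip_width: 0.0352
grip_force: 42.5
```

Request:
play_rows(
  motion=[
    [0,0,0.02,0,0,0,0.2],
    [0,0,0.038,0,0,0,0.2],
    [0,0,0.048,0,0,0,0.2],
    [0,0,0.052,0,0,0,0.2],
    [0,0,0.052,0,0,0,0.2],
  ],
)

```text
t: 7.45
ee_pos: [0.4934, -0.148, 0.0886]
tcp_rot: [[-0.987, -0.161, -0.001], [-0.161, 0.987, 0.0], [0.001, 0.0, -1.0]]
force: [0.5, -0.2, -0.1]
grip_width: 0.0348
grip_force: 42.5
```

Run:
```python
from h import *
s=ctrl.get_state();print(inv(TANK,s["ee_pos"]),s["force"],s["ee_pos"])
go(TANK,-.0435,0,.0863)
```

```text
[-0.04347805  0.00153422] [ 0.50824428 -0.21730111 -0.1486565 ] [ 0.493428   -0.14797337  0.08857069]
shift [ 0.     -0.0015  0.0023] rot [ 0.0002 -0.001   0.0027] t 7.45
```

Request:
play_rows(
  motion=[
    [-0.001,-0.001,0.001,0,0,0,0.2],
    [-0.003,-0.001,0.0015,0,0,0,0.2],
    [-0.005,-0.001,0.0015,0,0,0,0.2],
    [-0.007,-0.001,0.0015,0,0,0,0.2],
    [-0.008,-0.001,0.0015,0,0,0,0.2],
  ],
)

```text
t: 7.95
ee_pos: [0.501, -0.1482, 0.0871]
tcp_rot: [[-0.987, -0.16, -0.002], [-0.16, 0.987, -0.001], [0.002, -0.0, -1.0]]
force: [-5.2, -1.8, 1.8]
grip_width: 0.0349
grip_force: 42.6
```

Request:
play_rows(
  motion=[
    [-0.001,0,0,0,0,0,0.2],
    [-0.001,0,0,0,0,0,0.2],
  ],
)

```text
t: 8.15
ee_pos: [0.5011, -0.148, 0.0868]
tcp_rot: [[-0.987, -0.16, -0.003], [-0.16, 0.987, -0.001], [0.003, -0.0, -1.0]]
force: [-5.4, -1.6, 2.5]
grip_width: 0.0348
grip_force: 42.8
```

Request:
play_rows(
  motion=[
    [-0.001,0,0,0,0,0,0.2],
    [-0.001,0,0,0,0,0,0.2],
  ],
)

```text
t: 8.35
ee_pos: [0.5012, -0.148, 0.0867]
tcp_rot: [[-0.987, -0.16, -0.005], [-0.16, 0.987, -0.001], [0.005, -0.0, -1.0]]
force: [-8.2, -2.0, 4.8]
grip_width: 0.035
grip_force: 43.1
```

Request:
play_rows(
  motion=[
    [0.002,0,0,0,0,0,0.2],
    [0.002,0,0.0005,0,0,0,0.2],
    [0.002,0,0.0005,0,0,0,0.45],
    [0.002,0,0.0005,0,0,0,0.65],
    [0.002,0,0.0005,0,0,0,0.7],
  ],
)

```text
t: 8.85
ee_pos: [0.5016, -0.1481, 0.0866]
tcp_rot: [[-0.987, -0.161, -0.0], [-0.161, 0.987, -0.0], [0.0, -0.0, -1.0]]
force: [-0.5, 0.6, -0.1]
grip_width: 0.06
grip_force: 0.0
```

Request:
play_rows(
  motion=[
    [0,0,-0.03,0,0,0,0.7],
    [0,0,-0.075,0,0,0,0.7],
    [0,0,-0.12,0,0,0,0.7],
    [0,0,-0.14,0,0,0,0.7],
    [0,0,-0.14,0,0,0,0.7],
  ],
)

```text
t: 9.35
ee_pos: [0.5033, -0.1488, 0.2298]
tcp_rot: [[-0.987, -0.161, 0.005], [-0.161, 0.987, -0.003], [-0.004, -0.003, -1.0]]
force: [-0.4, -0.5, -0.4]
grip_width: 0.0594
grip_force: 0.0
```

Run:
```python
from h import *
s=ctrl.get_state();print(inv(TANK,s["ee_pos"]),s["force"],s["ee_pos"])
go(RACK,.013,-.0005,.225)
f=ctrl.grab_frame("scene");save(f,"s4.png",(200,140,330,310),3.4)
```

```text
[-0.03388996 -0.00083126] [-0.39409748 -0.53390133 -0.42193574] [ 0.50326975 -0.14878994  0.2298458 ]
shift [-0.1496  0.3056  0.0045] rot [-0.0032  0.0044  0.0461] t 9.35
```

View pics/s4.png

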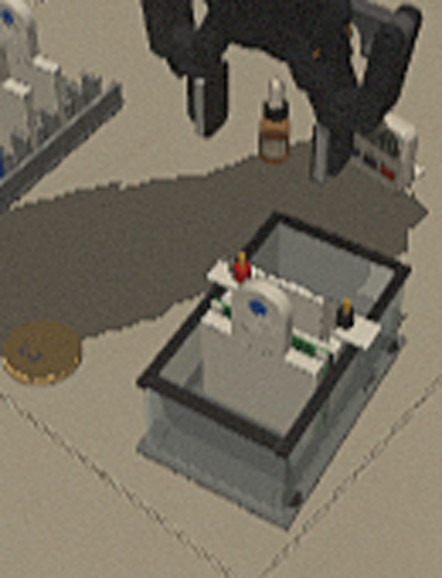

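The first blank (dot at (257,307)) stands upright against the cassette. Now the second.

Request:
play_rows(
  motion=[
    [-0.019,0.038,0,0,0,0.015,0.7],
    [-0.038,0.078,0,0,0,0.03,0.7],
    [-0.057,0.118,0,0,0,0.046,0.7],
    [-0.076,0.158,0,0,0,0.046,0.7],
    [-0.095,0.198,0,0,0,0.046,0.7],
  ],
)

```text
t: 9.9
ee_pos: [0.5629, 0.0645, 0.2248]
tcp_rot: [[-0.993, -0.115, -0.003], [-0.115, 0.993, -0.0], [0.003, 0.0, -1.0]]
force: [0.6, -0.4, -0.0]
grip_width: 0.0596
grip_force: 0.0
```

Request:
play_rows(
  motion=[
    [-0.02,0.04,0,0,0,0,0.7],
    [-0.04,0.08,0,0,0,0,0.7],
    [-0.05,0.11,0,0,0,0,0.7],
    [-0.05,0.11,0,0,0,0,0.7],
    [-0.05,0.11,0,0,0,0,0.7],
  ],
)

```text
t: 10.4
ee_pos: [0.5995, 0.1781, 0.2245]
tcp_rot: [[-0.993, -0.116, -0.004], [-0.116, 0.993, -0.001], [0.004, -0.0, -1.0]]
force: [0.2, 0.4, 0.7]
grip_width: 0.0596
grip_force: 0.0
```

```bash
python3 -c "
from h import *
go(RACK,.0130,-.0015,.0863)"
```

```text
shift [-0.0027 -0.0025  0.1382] rot [-0.0004 -0.0037  0.0015] t 10.4
```

Request:
play_rows(
  motion=[
    [-0.003,-0.002,0.04,0,-0.004,0.001,0.7],
    [-0.003,-0.002,0.085,0,-0.004,0.001,0.7],
    [-0.003,-0.002,0.125,0,-0.004,0.001,0.7],
    [-0.003,-0.002,0.138,0,-0.004,0.001,0.7],
    [-0.003,-0.002,0.138,0,-0.004,0.001,0.3],
  ],
)

```text
t: 10.9
ee_pos: [0.6018, 0.1747, 0.0866]
tcp_rot: [[-0.994, -0.113, -0.001], [-0.113, 0.994, -0.0], [0.001, -0.0, -1.0]]
force: [-0.2, 0.2, 0.1]
grip_width: 0.0463
grip_force: 0.0
```

Request:
play_rows(
  motion=[
    [0,0,0,0,0,0,0.2],
    [0,0,0,0,0,0,0.2],
    [0,0,0,0,0,0,0.2],
    [0,0,0,0,0,0,0.2],
  ],
)

```text
t: 11.3
ee_pos: [0.604, 0.1761, 0.0895]
tcp_rot: [[-0.993, -0.114, 0.005], [-0.114, 0.993, 0.001], [-0.005, 0.0, -1.0]]
force: [-0.6, 0.4, -1.1]
grip_width: 0.0346
grip_force: 44.2
```

```bash
python3 -c "
from h import *
s=ctrl.get_state();print(inv(RACK,s['ee_pos']),s['ee_pos'],s['grip_width'],s['grip_force'],s['force']);go(RACK,.0130,-.0015,.0863)"
```

```text
[ 0.01507571 -0.00150985] [0.60404931 0.17613456 0.0894608 ] 0.03458323307213162 44.20525476336479 [-0.55000044  0.41725842 -1.07423182]
shift [0.0021 0.     0.0032] rot [ 0.0001  0.0048 -0.001 ] t 11.3
```

Request:
play_rows(
  motion=[
    [0,0,0.003,0,0,0,0.2],
    [0.002,0,0.003,0,0.004,0,0.5],
    [0.002,0,0.003,0,0.004,0,0.6],
    [0.003,0,0.003,0,0.004,0,0.6],
    [0.003,0,0.003,0,0.004,0,0.6],
  ],
)

```text
t: 11.8
ee_pos: [0.6002, 0.1756, 0.0852]
tcp_rot: [[-0.993, -0.114, -0.001], [-0.114, 0.993, -0.0], [0.001, -0.0, -1.0]]
force: [0.2, -0.5, -0.3]
grip_width: 0.0514
grip_force: 0.0
```

```bash
python3 -c "
from h import *
s=ctrl.get_state();print(inv(RACK,s['ee_pos']));go(RACK,.013,-.0015,.0863)"
```

```text
[ 0.01114901 -0.00161953]
shift [-0.0018  0.0001 -0.0011] rot [-0.0001 -0.0014 -0.0012] t 11.8
```

Request:
play_rows(
  motion=[
    [-0.001,0,-0.001,0,0,0,0.6],
    [-0.001,0,-0.001,0,0,0,0.2],
    [-0.001,0,-0.001,0,0,0,0.2],
    [-0.001,0,-0.001,0,0,0,0.2],
    [-0.001,0,-0.001,0,0,0,0.2],
  ],
)

```text
t: 12.3
ee_pos: [0.6015, 0.1758, 0.0864]
tcp_rot: [[-0.993, -0.114, -0.001], [-0.114, 0.993, -0.0], [0.001, -0.0, -1.0]]
force: [-0.0, 0.4, 2.4]
grip_width: 0.0352
grip_force: 42.0
```

```bash
python3 -c "
from h import *
s=ctrl.get_state();print(inv(RACK,s['ee_pos']),s['ee_pos'],s['grip_width'],s['grip_force'],s['force']);go(TANK,-.052,0,.2263)"
```

```text
[ 0.01253782 -0.00158352] [0.60153674 0.17576941 0.08642693] 0.035197661880028326 42.00522109866142 [-0.03259494  0.40454326  2.36423699]
shift [ 0.1528 -0.3112 -0.1398] rot [-0.     -0.0007 -0.0449] t 12.3
```

Request:
play_rows(
  motion=[
    [0,0,-0.035,0,0,0,0.2],
    [0,0,-0.08,0,0,0,0.2],
    [0,0,-0.125,0,0,0,0.2],
    [0,0,-0.14,0,0,0,0.2],
    [0.018,-0.036,-0.14,0,0,-0.015,0.2],
  ],
)

```text
t: 12.8
ee_pos: [0.5902, 0.1406, 0.2291]
tcp_rot: [[-0.991, -0.133, 0.005], [-0.133, 0.991, 0.002], [-0.005, 0.001, -1.0]]
force: [0.9, -1.0, -0.9]
grip_width: 0.0351
grip_force: 41.7
```

Request:
play_rows(
  motion=[
    [0.019,-0.039,0,0,0,-0.015,0.2],
    [0.038,-0.079,0,0,0,-0.03,0.2],
    [0.057,-0.119,0,0,0,-0.03,0.2],
    [0.077,-0.159,0,0,0,-0.03,0.2],
    [0.096,-0.198,0,0,0,-0.03,0.2],
  ],
)

```text
t: 13.3
ee_pos: [0.517, -0.0722, 0.2263]
tcp_rot: [[-0.987, -0.159, -0.001], [-0.159, 0.987, -0.0], [0.001, 0.0, -1.0]]
force: [0.2, -0.5, -0.5]
grip_width: 0.0351
grip_force: 41.7
```

Request:
play_rows(
  motion=[
    [0.018,-0.036,0,0,0,0,0.2],
    [0.036,-0.072,0,0,0,0,0.2],
    [0.036,-0.072,0,0,0,0,0.2],
    [0.036,-0.072,0,0,0,0,0.2],
  ],
)

```text
t: 13.7
ee_pos: [0.4935, -0.1482, 0.2263]
tcp_rot: [[-0.988, -0.156, -0.001], [-0.156, 0.988, 0.0], [0.001, 0.001, -1.0]]
force: [0.8, 0.3, -1.2]
grip_width: 0.0351
grip_force: 41.7
```

```bash
python3 -c "
from h import *
s=ctrl.get_state();print(inv(TANK,s['ee_pos']),s['ee_pos'],s['force']);go(TANK,-.0525,.000,.0885)"
```

```text
[-0.04342895  0.00129522] [ 0.49351434 -0.14820157  0.22632172] [ 0.78067847  0.26551398 -1.1621438 ]
shift [ 0.0089 -0.0014  0.1378] rot [ 0.0005 -0.0012 -0.0021] t 13.7
```

Request:
play_rows(
  motion=[
    [0.009,-0.001,0,0,0,-0.002,0.2],
    [0.009,-0.001,0,0,0,-0.002,0.2],
    [0.009,-0.001,0.03,0,0,-0.002,0.2],
    [0.009,-0.001,0.06,0,0,-0.002,0.2],
    [0.009,-0.001,0.085,0,0,-0.002,0.2],
  ],
)

```text
t: 14.2
ee_pos: [0.485, -0.1489, 0.1403]
tcp_rot: [[-0.987, -0.162, -0.001], [-0.162, 0.987, 0.0], [0.001, 0.0, -1.0]]
force: [0.3, 0.3, -1.4]
grip_width: 0.0348
grip_force: 41.8
```

Request:
play_rows(
  motion=[
    [0,0,0.02,0,0,0,0.2],
    [0,0,0.038,0,0,0,0.2],
    [0,0,0.048,0,0,0,0.2],
    [0,0,0.053,0,0,0,0.2],
    [0,0,0.053,0,0,0,0.2],
  ],
)

```text
t: 14.7
ee_pos: [0.4851, -0.1496, 0.0884]
tcp_rot: [[-0.987, -0.161, -0.001], [-0.161, 0.987, 0.0], [0.001, 0.0, -1.0]]
force: [0.4, -0.6, -0.7]
grip_width: 0.0349
grip_force: 41.8
```

```bash
python3 -c "
from h import *
s=ctrl.get_state();print(inv(TANK,s['ee_pos']),s['ee_pos'],s['force']);go(TANK,-.0463,.000,.0864)"
```

```text
[-0.05199059  0.00125016] [ 0.48506798 -0.14960248  0.08836388] [ 0.38408794 -0.56775411 -0.65646819]
shift [-0.0057 -0.0013  0.002 ] rot [ 0.0003 -0.0013  0.0027] t 14.7
```

Request:
play_rows(
  motion=[
    [-0.001,-0.001,0.0015,0,0,0,0.2],
    [-0.003,-0.001,0.0015,0,0,0,0.2],
    [-0.005,-0.001,0.0015,0,0,0,0.2],
    [-0.006,-0.001,0.0015,0,0,0,0.2],
    [-0.006,-0.001,0.0015,0,0,0,0.2],
  ],
)

```text
t: 15.2
ee_pos: [0.4912, -0.1501, 0.0871]
tcp_rot: [[-0.987, -0.161, -0.001], [-0.161, 0.987, -0.0], [0.001, -0.0, -1.0]]
force: [-2.3, -1.4, -0.6]
grip_width: 0.0353
grip_force: 41.8
```

Request:
play_rows(
  motion=[
    [-0.001,0,0,0,0,0,0.2],
    [-0.001,0,0,0,0,0,0.2],
  ],
)

```text
t: 15.4
ee_pos: [0.4915, -0.1499, 0.0869]
tcp_rot: [[-0.987, -0.16, -0.002], [-0.16, 0.987, -0.0], [0.002, 0.0, -1.0]]
force: [-4.7, -0.6, 1.9]
grip_width: 0.035
grip_force: 42.0
```

```bash
python3 -c "
from h import *
s=ctrl.get_state();print(inv(TANK,s['ee_pos']),s['ee_pos'],s['force'])"
```

```text
[-4.56500003e-02 -6.60765034e-05] [ 0.49153702 -0.14989755  0.08691325] [-4.67198763 -0.56301518  1.92666546]
```

Request:
play_rows(
  motion=[
    [0.0015,0,0,0,0,0,0.2],
    [0.0015,0,0.0005,0,0,0,0.2],
    [0.0015,0,0.0005,0,0,0,0.45],
    [0.0015,0,0.0005,0,0,0,0.65],
    [0.0015,0,0.0005,0,0,0,0.65],
  ],
)

```text
t: 15.9
ee_pos: [0.491, -0.1501, 0.0866]
tcp_rot: [[-0.987, -0.161, -0.0], [-0.161, 0.987, -0.0], [0.0, -0.0, -1.0]]
force: [0.0, 0.3, 0.3]
grip_width: 0.0559
grip_force: 0.0
```

Request:
play_rows(
  motion=[
    [0,0,-0.03,0,0,0,0.65],
    [0,0,-0.075,0,0,0,0.65],
    [0,0,-0.12,0,0,0,0.65],
    [0,0,-0.14,0,0,0,0.65],
    [0,0,-0.14,0,0,0,0.65],
  ],
)

```text
t: 16.4
ee_pos: [0.4927, -0.1509, 0.2298]
tcp_rot: [[-0.987, -0.161, 0.005], [-0.161, 0.987, -0.003], [-0.004, -0.003, -1.0]]
force: [0.2, -0.3, -0.0]
grip_width: 0.0554
grip_force: 0.0
```

Run:
```python
from h import *
s=ctrl.get_state();print(inv(TANK,s["ee_pos"]),s["force"],s["ee_pos"])
go(RACK,-.021,-.0015,.2263)
f=ctrl.grab_frame("scene");save(f,"s5.png",(200,140,330,310),3.4)
```

```text
[-0.04463846 -0.00122111] [ 0.18812516 -0.34593984 -0.04094916] [ 0.49271877 -0.15087774  0.22978198]
shift [-0.1264  0.3066  0.003 ] rot [-0.0032  0.0043  0.046 ] t 16.4
```

View pics/s5.png

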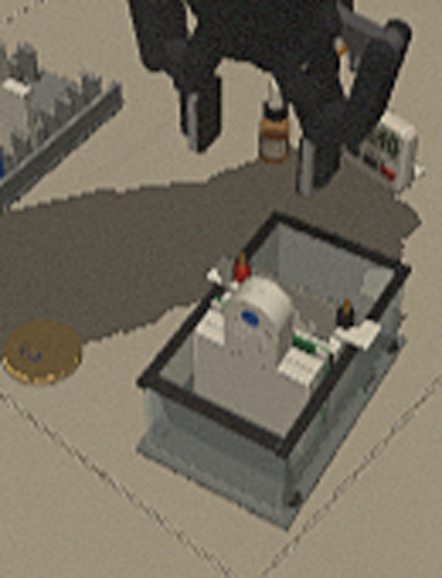

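Both blanks stand flush (front dot at (250,317)). About 17 mm remains at the floor, which is over 14, so the third blank is needed.

Request:
play_rows(
  motion=[
    [-0.016,0.039,0,0,0,0.015,0.7],
    [-0.032,0.079,0,0,0,0.03,0.7],
    [-0.048,0.119,0,0,0,0.046,0.7],
    [-0.065,0.159,0,0,0,0.046,0.7],
    [-0.081,0.199,0,0,0,0.046,0.7],
  ],
)

```text
t: 16.95
ee_pos: [0.5383, 0.0611, 0.2248]
tcp_rot: [[-0.993, -0.115, -0.003], [-0.115, 0.993, 0.0], [0.003, 0.0, -1.0]]
force: [0.8, -0.3, 0.6]
grip_width: 0.06
grip_force: 0.0
```

Request:
play_rows(
  motion=[
    [-0.016,0.04,0,0,0,0,0.7],
    [-0.032,0.08,0,0,0,0,0.7],
    [-0.0395,0.112,0,0,0,0,0.7],
    [-0.0395,0.112,0,0,0,0,0.7],
    [-0.0395,0.112,0,0,0,0,0.7],
  ],
)

```text
t: 17.45
ee_pos: [0.5643, 0.1756, 0.2246]
tcp_rot: [[-0.993, -0.117, -0.004], [-0.117, 0.993, -0.001], [0.004, -0.0, -1.0]]
force: [-1.0, -0.3, 0.2]
grip_width: 0.0597
grip_force: 0.0
```

```bash
python3 -c "
from h import *
go(RACK,-.021,-.0015,.0863)"
```

```text
shift [-0.0039 -0.0039  0.1383] rot [-0.0004 -0.0036  0.0015] t 17.45
```

Request:
play_rows(
  motion=[
    [-0.003,-0.003,0.04,0,0,0,0.7],
    [-0.003,-0.003,0.085,0,0,0,0.7],
    [-0.003,-0.003,0.125,0,0,0,0.7],
    [-0.003,-0.003,0.138,0,0,0,0.7],
    [-0.003,-0.003,0.138,0,0,0,0.6],
  ],
)

```text
t: 17.95
ee_pos: [0.5668, 0.1712, 0.0867]
tcp_rot: [[-0.994, -0.114, -0.005], [-0.114, 0.994, -0.001], [0.005, -0.0, -1.0]]
force: [-0.3, 0.6, 0.6]
grip_width: 0.0513
grip_force: 0.0
```

Request:
play_rows(
  motion=[
    [0,0,0,0,0,0,0.6],
    [0,0,0,0,0,0,0.6],
  ],
)

```text
t: 18.15
ee_pos: [0.5699, 0.1725, 0.0905]
tcp_rot: [[-0.993, -0.115, 0.002], [-0.115, 0.993, 0.0], [-0.002, 0.0, -1.0]]
force: [-0.5, -0.0, -0.2]
grip_width: 0.0514
grip_force: 0.0
```

```bash
python3 -c "
from h import *
go(RACK,-.021,-.0015,.0863)"
```

```text
shift [ 0.0018 -0.0003  0.0042] rot [ 0.0002  0.0025 -0.0003] t 18.15
```

Request:
play_rows(
  motion=[
    [0.002,0,0.004,0,0.0,0,0.6],
    [0.002,0,0.004,0,0,0,0.6],
    [0.002,0,0.004,0,0,0,0.6],
  ],
)

```text
t: 18.45
ee_pos: [0.5665, 0.1724, 0.0848]
tcp_rot: [[-0.993, -0.115, -0.0], [-0.115, 0.993, 0.0], [0.0, 0.0, -1.0]]
force: [-0.4, 1.2, 0.8]
grip_width: 0.0509
grip_force: 0.0
```

Request:
play_rows(
  motion=[
    [0,0,0,0,0,0,0.2],
    [0,0,0,0,0,0,0.2],
    [0,0,0,0,0,0,0.2],
    [0,0,0,0,0,0,0.2],
  ],
)

```text
t: 18.85
ee_pos: [0.5666, 0.1724, 0.0847]
tcp_rot: [[-0.993, -0.115, -0.0], [-0.115, 0.993, 0.0], [0.0, 0.0, -1.0]]
force: [-1.2, 1.4, 5.5]
grip_width: 0.0355
grip_force: 40.3
```

```bash
python3 -c "
from h import *
s=ctrl.get_state();print(inv(RACK,s['ee_pos']),s['ee_pos'],s['grip_width'],s['grip_force'],s['force']);go(TANK,-.052,0,.2263)"
```

```text
[-0.02254414 -0.00089043] [0.56660798 0.1724219  0.08466418] 0.03547047954061271 40.268765687942505 [-1.22813116  1.3972589   5.4583697 ]
shift [ 0.1181 -0.3117 -0.1416] rot [ 0.0002 -0.0004 -0.0438] t 18.85
```

Request:
play_rows(
  motion=[
    [0,0,-0.035,0,0,0,0.2],
    [0,0,-0.08,0,0,0,0.2],
    [0,0,-0.125,0,0,0,0.2],
    [0,0,-0.142,0,0,0,0.2],
    [0.015,-0.036,-0.142,0,0,-0.015,0.2],
  ],
)

```text
t: 19.35
ee_pos: [0.5581, 0.1372, 0.2292]
tcp_rot: [[-0.991, -0.133, 0.005], [-0.133, 0.991, 0.002], [-0.005, 0.001, -1.0]]
force: [0.8, -1.1, -0.7]
grip_width: 0.0355
grip_force: 40.7
```

Request:
play_rows(
  motion=[
    [0.015,-0.039,0,0,0,-0.015,0.2],
    [0.031,-0.079,0,0,0,-0.03,0.2],
    [0.046,-0.119,0,0,0,-0.03,0.2],
    [0.062,-0.159,0,0,0,-0.03,0.2],
    [0.077,-0.198,0,0,0,-0.03,0.2],
  ],
)

```text
t: 19.85
ee_pos: [0.5042, -0.0731, 0.2262]
tcp_rot: [[-0.987, -0.16, -0.001], [-0.16, 0.987, -0.0], [0.001, 0.0, -1.0]]
force: [2.3, -0.3, -1.1]
grip_width: 0.0351
grip_force: 40.7
```

Request:
play_rows(
  motion=[
    [0.015,-0.038,0,0,0,0,0.2],
    [0.03,-0.076,0,0,0,0,0.2],
    [0.03,-0.076,0,0,0,0,0.2],
    [0.03,-0.076,0,0,0,0,0.2],
  ],
)

```text
t: 20.25
ee_pos: [0.4872, -0.152, 0.2262]
tcp_rot: [[-0.988, -0.157, -0.002], [-0.157, 0.988, 0.0], [0.002, 0.001, -1.0]]
force: [0.0, 0.3, -1.9]
grip_width: 0.035
grip_force: 40.7
```

```bash
python3 -c "
from h import *
s=ctrl.get_state();print(inv(TANK,s['ee_pos']),s['ee_pos'],s['force']);go(TANK,-.0595,.000,.087)"
```

```text
[-0.05030252 -0.00143035] [ 0.4871594  -0.15198169  0.22615924] [ 0.0452237   0.25994623 -1.86736601]
shift [0.009  0.0013 0.1392] rot [ 0.0006 -0.0015 -0.0011] t 20.25
```

Request:
play_rows(
  motion=[
    [0.009,0.001,0,0,0,-0.001,0.2],
    [0.009,0.001,0,0,0,-0.001,0.2],
    [0.009,0.001,0.02,0,0,-0.001,0.2],
    [0.009,0.001,0.04,0,0,-0.001,0.2],
    [0.009,0.001,0.055,0,0,-0.001,0.2],
  ],
)

```text
t: 20.75
ee_pos: [0.4783, -0.1506, 0.1706]
tcp_rot: [[-0.987, -0.162, -0.001], [-0.162, 0.987, 0.0], [0.001, 0.0, -1.0]]
force: [0.9, 0.4, -0.3]
grip_width: 0.0353
grip_force: 41.0
```

Request:
play_rows(
  motion=[
    [0,0,0.002,0,0,0,0.2],
    [0,0,0.002,0,0,0,0.2],
  ],
)

```text
t: 20.95
ee_pos: [0.4784, -0.1511, 0.1696]
tcp_rot: [[-0.987, -0.162, -0.002], [-0.162, 0.987, 0.0], [0.001, 0.0, -1.0]]
force: [0.0, -0.3, -0.2]
grip_width: 0.0351
grip_force: 40.9
```

Run:
```python
from h import *
s=ctrl.get_state();print(inv(TANK,s["ee_pos"]),s["force"],s["ee_pos"]);go(TANK,-.0595,.000,.087)
```

```text
[-0.05877492  0.00086466] [ 0.02675432 -0.31526897 -0.22367169] [ 0.4784304  -0.15105795  0.16958773]
shift [ 0.0006 -0.0009  0.0826] rot [ 0.0004 -0.0015  0.0032] t 20.95
```

Request:
play_rows(
  motion=[
    [0.0005,-0.001,0.02,0,0,0.002,0.2],
    [0.0005,-0.001,0.04,0,0,0.002,0.2],
    [0.0005,-0.001,0.055,0,0,0.002,0.2],
    [0.0005,-0.001,0.065,0,0,0.002,0.2],
    [0.0005,-0.001,0.07,0,0,0.002,0.2],
  ],
)

```text
t: 21.45
ee_pos: [0.4784, -0.1528, 0.0995]
tcp_rot: [[-0.987, -0.159, -0.001], [-0.159, 0.987, -0.0], [0.001, -0.0, -1.0]]
force: [-0.5, -0.1, 0.1]
grip_width: 0.0348
grip_force: 41.0
```

Request:
play_rows(
  motion=[
    [0,0,0.005,0,0,0,0.2],
    [0,0,0.009,0,0,0,0.2],
    [0,0,0.011,0,0,0,0.2],
    [0,0,0.011,0,0,0,0.2],
  ],
)

```text
t: 21.85
ee_pos: [0.4781, -0.1529, 0.0885]
tcp_rot: [[-0.987, -0.159, -0.001], [-0.159, 0.987, -0.0], [0.001, 0.0, -1.0]]
force: [-0.1, 1.2, -1.5]
grip_width: 0.0355
grip_force: 41.0
```

Run:
```python
from h import *
s=ctrl.get_state();print(inv(TANK,s["ee_pos"]),s["force"],s["ee_pos"]);go(TANK,-.057,.000,.086)
```

```text
[-0.05938174 -0.00086297] [-0.0739474   1.18673836 -1.52078233] [ 0.47810495 -0.1528599   0.08849572]
shift [-0.0024  0.0009  0.0025] rot [ 0.0001 -0.001   0.0001] t 21.85
```

Free on the way down. Now lower the last 3 mm and push home.

Request:
play_rows(
  motion=[
    [-0.001,0.0005,0.0025,0,0,0,0.2],
    [-0.002,0.0005,0.0035,0,0,0,0.2],
    [-0.003,0.0005,0.0035,0,0,0,0.2],
    [-0.003,0.0005,0.0035,0,0,0,0.2],
  ],
)

```text
t: 22.25
ee_pos: [0.4804, -0.1519, 0.0849]
tcp_rot: [[-0.987, -0.159, -0.002], [-0.159, 0.987, -0.0], [0.002, 0.0, -1.0]]
force: [-2.6, -1.3, -0.4]
grip_width: 0.035
grip_force: 41.0
```

Request:
play_rows(
  motion=[
    [-0.001,0,0,0,0,0,0.2],
    [-0.001,0,0,0,0,0,0.2],
  ],
)

```text
t: 22.45
ee_pos: [0.4805, -0.1519, 0.0849]
tcp_rot: [[-0.987, -0.158, -0.004], [-0.158, 0.987, -0.001], [0.004, -0.0, -1.0]]
force: [-7.9, -2.5, 3.9]
grip_width: 0.0351
grip_force: 41.5
```

Run:
```python
from h import *
s=ctrl.get_state();print(inv(TANK,s["ee_pos"]),s["force"],s["ee_pos"])
```

```text
[-0.05688792 -0.0003144 ] [-7.88712328 -2.48126229  3.87449801] [ 0.48048037 -0.15192316  0.08485001]
```

Request:
play_rows(
  motion=[
    [0.002,0,0,0,0,0,0.2],
    [0.002,0,0.0005,0,0,0,0.2],
    [0.002,0,0.0005,0,0,0,0.45],
    [0.002,0,0.0005,0,0,0,0.65],
    [0.002,0,0.0005,0,0,0,0.65],
  ],
)

```text
t: 22.95
ee_pos: [0.4803, -0.1521, 0.0846]
tcp_rot: [[-0.987, -0.159, -0.0], [-0.159, 0.987, -0.0], [0.0, -0.0, -1.0]]
force: [0.9, -0.1, 0.3]
grip_width: 0.0553
grip_force: 0.0
```

Request:
play_rows(
  motion=[
    [0,0,-0.02,0,0,0,0.65],
    [0,0,-0.05,0,0,0,0.7],
    [0,0,-0.095,0,0,0,0.75],
    [0,0,-0.14,0,0,0,0.8],
    [0,0,-0.14,0,0,0,0.8],
  ],
)

```text
t: 23.45
ee_pos: [0.4831, -0.1533, 0.2302]
tcp_rot: [[-0.987, -0.159, 0.008], [-0.159, 0.987, -0.004], [-0.007, -0.005, -1.0]]
force: [0.0, -0.8, 0.0]
grip_width: 0.0686
grip_force: 0.0
```

Run:
```python
from h import *
s=ctrl.get_state();print(inv(TANK,s["ee_pos"]),s["force"],s["ee_pos"])
go(RACK,-.06,-.0015,.2263)
f=ctrl.grab_frame("scene");save(f,"s6.png",(150,100,330,310),2.8)
```

```text
[-0.0544934  -0.00213188] [ 0.01658193 -0.81993589  0.0275938 ] [ 0.48313259 -0.15333832  0.23022519]
shift [-0.0966  0.3094  0.003 ] rot [-0.0051  0.007   0.0441] t 23.45
```

View pics/s6.png

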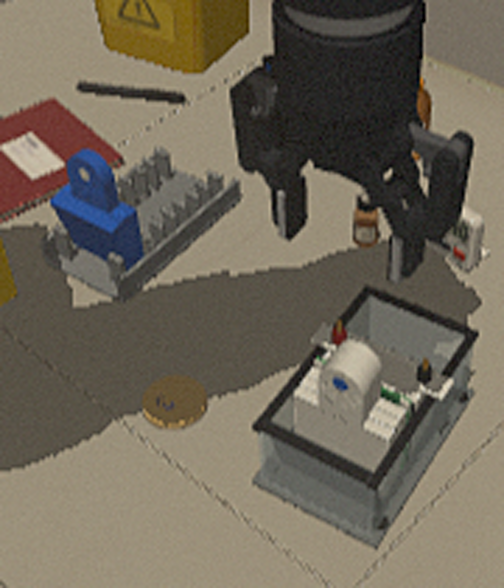

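Three blanks stand in a tight stack (front dot at (341,384)), and the wedge is alone in the rack at (95,205). I'll fetch it now.

Request:
play_rows(
  motion=[
    [-0.012,0.04,0,0,0,0.015,0.8],
    [-0.024,0.08,0,0,0,0.03,0.8],
    [-0.036,0.12,0,0,0,0.044,0.8],
    [-0.048,0.16,0,0,0,0.044,0.8],
    [-0.06,0.2,0,0,0,0.044,0.8],
  ],
)

```text
t: 24.0
ee_pos: [0.507, 0.0567, 0.2232]
tcp_rot: [[-0.993, -0.115, -0.003], [-0.115, 0.993, 0.0], [0.003, 0.0, -1.0]]
force: [1.0, -0.1, -0.1]
grip_width: 0.0681
grip_force: 0.0
```

Request:
play_rows(
  motion=[
    [-0.012,0.04,0,0,0,0,0.8],
    [-0.024,0.08,0,0,0,0,0.8],
    [-0.032,0.11,0,0,0,0,0.8],
    [-0.032,0.11,0,0,0,0,0.8],
    [-0.032,0.11,0,0,0,0,0.8],
  ],
)

```text
t: 24.5
ee_pos: [0.5261, 0.1683, 0.2231]
tcp_rot: [[-0.993, -0.117, -0.003], [-0.117, 0.993, -0.001], [0.003, -0.0, -1.0]]
force: [0.6, -0.1, -0.4]
grip_width: 0.0682
grip_force: 0.0
```

Request:
play_rows(
  motion=[
    [0,0,0.0,0,0,0,0.8],
    [0,0,0.04,0,0,0,0.8],
    [0,0,0.08,0,0,0,0.8],
    [0,0,0.1,0,0,0,0.8],
    [0,0,0.1,0,0,0,0.8],
  ],
)

```text
t: 25.0
ee_pos: [0.5244, 0.1663, 0.1216]
tcp_rot: [[-0.994, -0.113, -0.006], [-0.113, 0.994, -0.001], [0.007, -0.0, -1.0]]
force: [-0.0, -0.0, 1.3]
grip_width: 0.0682
grip_force: 0.0
```

Request:
play_rows(
  motion=[
    [0,0,0.0,0,0,0,0.8],
    [0,0,0.0,0,0,0,0.8],
  ],
)

```text
t: 25.2
ee_pos: [0.5279, 0.1676, 0.126]
tcp_rot: [[-0.993, -0.114, 0.001], [-0.114, 0.993, 0.0], [-0.001, 0.0, -1.0]]
force: [0.7, 0.1, 0.9]
grip_width: 0.0681
grip_force: 0.0
```

```bash
python3 -c "
from h import *
go(RACK,-.06,-.001,.0853);print(ctrl.get_state()['force'])"
```

```text
shift [-0.0015  0.0002  0.0407] rot [ 0.0001  0.0015 -0.0008] t 25.2
[0.67867131 0.13182503 0.92406286]
```

Request:
play_rows(
  motion=[
    [-0.0015,0,0.015,0,0,0,0.8],
    [-0.0015,0,0.03,0,0,0,0.8],
    [-0.0015,0,0.038,0,0,0,0.8],
    [-0.0015,0,0.04,0,0,0,0.8],
    [-0.0015,0,0.04,0,0,0,0.8],
  ],
  newtons=70,
)

```text
t: 25.7
ee_pos: [0.5285, 0.1681, 0.085]
tcp_rot: [[-0.993, -0.115, -0.0], [-0.115, 0.993, -0.0], [0.0, 0.0, -1.0]]
force: [-0.2, -0.4, -0.6]
grip_width: 0.068
grip_force: 0.0
```

Request:
play_rows(
  motion=[
    [0,0,0.0,0,0,0,0.8],
    [0,0,0.0,0,0,0,0.4],
    [0,0,0.0,0,0,0,0.3],
    [0,0,0.0,0,0,0,0.3],
    [0,0,0.0,0,0,0,0.3],
  ],
)

```text
t: 26.2
ee_pos: [0.5286, 0.1682, 0.0852]
tcp_rot: [[-0.993, -0.115, 0.0], [-0.115, 0.993, 0.0], [-0.0, 0.0, -1.0]]
force: [-0.5, 0.4, 6.0]
grip_width: 0.0426
grip_force: 70.8
```

```bash
python3 -c "
from h import *
s=ctrl.get_state();print(inv(RACK,s['ee_pos']),s['ee_pos'],s['grip_width'],s['grip_force'],s['force']);go(TANK,-.05,0,.2263)"
```

```text
[-0.06074004 -0.00070903] [0.52864482 0.16820786 0.0852174 ] 0.042633569198510836 70.8247983455658 [-0.47458968  0.37976133  5.96945072]
shift [ 0.0778 -0.3118 -0.1411] rot [ 0.0001  0.0002 -0.0438] t 26.2
```

Request:
play_rows(
  motion=[
    [0,0,-0.035,0,0,0,0.3],
    [0,0,-0.08,0,0,0,0.3],
    [0,0,-0.125,0,0,0,0.3],
    [0,0,-0.141,0,0,0,0.3],
    [0.011,-0.036,-0.141,0,0,-0.015,0.3],
  ],
)

```text
t: 26.7
ee_pos: [0.5238, 0.1334, 0.2287]
tcp_rot: [[-0.991, -0.134, 0.005], [-0.134, 0.991, 0.002], [-0.006, 0.001, -1.0]]
force: [0.8, -1.0, -1.9]
grip_width: 0.0424
grip_force: 71.9
```

Request:
play_rows(
  motion=[
    [0.012,-0.039,0,0,0,-0.015,0.3],
    [0.024,-0.079,0,0,0,-0.03,0.3],
    [0.036,-0.119,0,0,0,-0.03,0.3],
    [0.048,-0.159,0,0,0,-0.03,0.3],
    [0.06,-0.198,0,0,0,-0.03,0.3],
  ],
)

```text
t: 27.2
ee_pos: [0.4872, -0.0746, 0.2257]
tcp_rot: [[-0.987, -0.16, -0.001], [-0.16, 0.987, -0.0], [0.001, -0.0, -1.0]]
force: [1.2, 0.8, -0.8]
grip_width: 0.0426
grip_force: 71.9
```

Request:
play_rows(
  motion=[
    [0.012,-0.038,0,0,0,0,0.3],
    [0.025,-0.077,0,0,0,0,0.3],
    [0.025,-0.077,0,0,0,0,0.3],
    [0.025,-0.077,0,0,0,0,0.3],
    [0.025,-0.077,0,0,0,0,0.3],
  ],
)

```text
t: 27.7
ee_pos: [0.4753, -0.1523, 0.2255]
tcp_rot: [[-0.987, -0.16, -0.001], [-0.16, 0.987, 0.0], [0.001, 0.0, -1.0]]
force: [-0.1, -0.1, -1.2]
grip_width: 0.0428
grip_force: 71.9
```

```bash
python3 -c "
from h import *
s=ctrl.get_state();print(inv(TANK,s['ee_pos']),s['ee_pos'],s['force']);go(TANK,-.0685,-.0005,.17)"
```

```text
[-0.06207404  0.00010331] [ 0.47529357 -0.15233236  0.22552065] [-0.09360543 -0.12976051 -1.18282   ]
shift [ 0.0064 -0.0006  0.0555] rot [ 0.0005 -0.001   0.0015] t 27.7
```

Request:
play_rows(
  motion=[
    [0.0065,-0.0005,0,0,0,0.001,0.3],
    [0.0065,-0.0005,0,0,0,0.001,0.3],
    [0.0065,-0.0005,0.02,0,0,0.001,0.3],
    [0.0065,-0.0005,0.04,0,0,0.001,0.3],
    [0.0065,-0.0005,0.055,0,0,0.001,0.3],
  ],
)

```text
t: 28.2
ee_pos: [0.4687, -0.1538, 0.1696]
tcp_rot: [[-0.987, -0.16, -0.001], [-0.16, 0.987, 0.0], [0.001, 0.0, -1.0]]
force: [-0.7, 0.2, -0.4]
grip_width: 0.0425
grip_force: 71.9
```

Request:
play_rows(
  motion=[
    [0,0,0.002,0,0,0,0.3],
    [0,0,0.002,0,0,0,0.3],
  ],
)

```text
t: 28.4
ee_pos: [0.4688, -0.1541, 0.1686]
tcp_rot: [[-0.987, -0.159, -0.001], [-0.159, 0.987, 0.0], [0.001, 0.0, -1.0]]
force: [-0.4, 0.6, -0.7]
grip_width: 0.0424
grip_force: 71.9
```

Run:
```python
from h import *
s=ctrl.get_state();print(inv(TANK,s["ee_pos"]),s["force"],s["ee_pos"]);go(TANK,-.068,-.0005,.130)
f=ctrl.grab_frame("scene");save(f,"s7.png",(190,120,340,310),3.1)
```

```text
[-0.06875671 -0.00066449] [-0.38314473  0.5864192  -0.71008685] [ 0.46881694 -0.1541492   0.16859332]
shift [-0.0008  0.0001  0.0386] rot [ 0.0004 -0.0014  0.0007] t 28.4
```

View pics/s7.png

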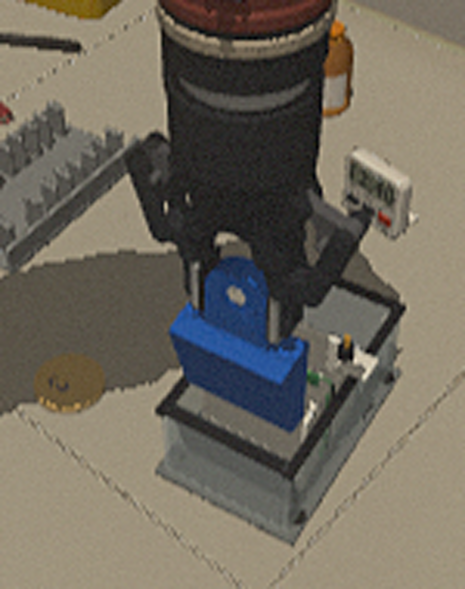

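The wedge (dot at (237,294)) hangs upright over the slot, with the blanks behind it. Down I go.

Request:
play_rows(
  motion=[
    [-0.0005,0,0.012,0,0,0,0.3],
    [-0.0005,0,0.024,0,0,0,0.3],
    [-0.0005,0,0.032,0,0,0,0.3],
    [-0.0005,0,0.037,0,0,0,0.3],
    [-0.0005,0,0.037,0,0,0,0.3],
  ],
)

```text
t: 28.95
ee_pos: [0.4691, -0.1544, 0.1309]
tcp_rot: [[-0.987, -0.158, -0.002], [-0.159, 0.987, 0.0], [0.002, 0.001, -1.0]]
force: [-0.6, -0.1, -1.1]
grip_width: 0.0426
grip_force: 71.9
```

Request:
play_rows(
  motion=[
    [-0.0005,0,0.002,0,0,0,0.3],
    [-0.001,0,0.004,0,0,0,0.3],
    [-0.0015,0,0.006,0,0,0,0.3],
    [-0.0015,0,0.006,0,0,0,0.3],
  ],
)

```text
t: 29.35
ee_pos: [0.4709, -0.1543, 0.1254]
tcp_rot: [[-0.987, -0.159, -0.001], [-0.159, 0.987, -0.0], [0.001, 0.0, -1.0]]
force: [-0.3, -0.7, -0.5]
grip_width: 0.0427
grip_force: 71.9
```

Run:
```python
from h import *
s=ctrl.get_state();print(inv(TANK,s["ee_pos"]),s["force"],s["ee_pos"],s["moment"])
```

```text
[-0.06673969 -0.00110103] [-0.31960663 -0.66884005 -0.46177214] [ 0.47087765 -0.15426067  0.12536541] [ 0.01485806 -0.05491861  0.03351981]
```

Request:
play_rows(
  motion=[
    [-0.0005,0,0.002,0,0,0,0.3],
    [-0.0008,0,0.004,0,0,0,0.3],
    [-0.001,0,0.005,0,0,0,0.3],
    [-0.001,0,0.005,0,0,0,0.3],
  ],
)

```text
t: 29.75
ee_pos: [0.4718, -0.1541, 0.1203]
tcp_rot: [[-0.987, -0.159, -0.001], [-0.159, 0.987, 0.0], [0.001, 0.0, -1.0]]
force: [0.0, 0.7, -1.0]
grip_width: 0.0429
grip_force: 71.9
```

Request:
play_rows(
  motion=[
    [0,0,0.001,0,0,0,0.3],
    [0,0,0.002,0,0,0,0.3],
    [0,0,0.002,0,0,0,0.3],
  ],
)

```text
t: 30.05
ee_pos: [0.4718, -0.1541, 0.1184]
tcp_rot: [[-0.987, -0.159, -0.001], [-0.159, 0.987, -0.0], [0.001, 0.0, -1.0]]
force: [0.3, 0.0, -1.3]
grip_width: 0.0424
grip_force: 71.9
```

Run:
```python
from h import *
s=ctrl.get_state();print(inv(TANK,s["ee_pos"]),s["force"],s["ee_pos"],s["moment"])
```

```text
[-0.06584548 -0.0010901 ] [ 0.32867548  0.03824539 -1.29878147] [ 0.47175883 -0.15410821  0.11837294] [0.00775786 0.00485795 0.02186553]
```

Straight down now in 1 mm steps, watching force.

Request:
play_rows(
  motion=[
    [0,0,0.001,0,0,0,0.3],
    [0,0,0.002,0,0,0,0.3],
    [0,0,0.002,0,0,0,0.3],
  ],
)

```text
t: 30.35
ee_pos: [0.4718, -0.1541, 0.1164]
tcp_rot: [[-0.987, -0.159, -0.001], [-0.159, 0.987, -0.0], [0.001, 0.0, -1.0]]
force: [0.2, 0.2, -1.1]
grip_width: 0.0429
grip_force: 71.9
```

Request:
play_rows(
  motion=[
    [0,0,0.001,0,0,0,0.3],
    [0,0,0.002,0,0,0,0.3],
    [0,0,0.002,0,0,0,0.3],
  ],
)

```text
t: 30.65
ee_pos: [0.4718, -0.1541, 0.1143]
tcp_rot: [[-0.987, -0.159, -0.001], [-0.159, 0.987, 0.0], [0.001, 0.0, -1.0]]
force: [0.3, 0.7, -0.2]
grip_width: 0.0423
grip_force: 71.9
```

Run:
```python
from h import *
s=ctrl.get_state();print(inv(TANK,s["ee_pos"]),s["force"],s["ee_pos"],s["moment"])
```

```text
[-0.06583946 -0.00107887] [ 0.27854598  0.73951463 -0.1722356 ] [ 0.471763   -0.15409616  0.11433635] [-0.01732162  0.0294766  -0.02821803]
```

Request:
play_rows(
  motion=[
    [0,0,0.001,0,0,0,0.3],
    [0,0,0.002,0,0,0,0.3],
    [0,0,0.003,0,0,0,0.3],
    [0,0,0.003,0,0,0,0.3],
  ],
)

```text
t: 31.05
ee_pos: [0.4722, -0.1542, 0.1119]
tcp_rot: [[-0.987, -0.159, -0.0], [-0.159, 0.987, -0.0], [0.0, -0.0, -1.0]]
force: [0.2, 1.4, 5.1]
grip_width: 0.0425
grip_force: 72.7
```

Request:
play_rows(
  motion=[
    [0,0,0.001,0,0,0,0.3],
    [0,0,0.002,0,0,0,0.3],
    [0,0,0.002,0,0,0,0.3],
  ],
)

```text
t: 31.35
ee_pos: [0.4722, -0.1542, 0.1116]
tcp_rot: [[-0.987, -0.159, 0.001], [-0.159, 0.987, -0.001], [-0.0, -0.001, -1.0]]
force: [-7.8, 3.5, 28.9]
grip_width: 0.0429
grip_force: 75.6
```

Run:
```python
from h import *
s=ctrl.get_state();print(inv(TANK,s["ee_pos"]),s["force"],s["ee_pos"],s["moment"])
```

```text
[-0.06541838 -0.00129005] [-7.83735865  3.52655563 28.85971319] [ 0.47221221 -0.15423797  0.11162205] [0.83790378 1.68981821 0.41745913]
```

Jammed, with the foot about 26 mm above the floor. I'll ease the push to about 15 N.

Request:
play_rows(
  motion=[
    [0,0,-0.0005,0,0,0,0.3],
    [0,0,-0.001,0,0,0,0.3],
    [0,0,-0.001,0,0,0,0.3],
    [0,0,-0.001,0,0,0,0.3],
    [0,0,-0.001,0,0,0,0.3],
  ],
)

```text
t: 31.85
ee_pos: [0.4722, -0.1542, 0.1117]
tcp_rot: [[-0.987, -0.159, 0.0], [-0.159, 0.987, -0.001], [-0.0, -0.001, -1.0]]
force: [-3.8, 1.7, 14.6]
grip_width: 0.0425
grip_force: 73.7
```

Run:
```python
from h import *
s=ctrl.get_state();print(inv(TANK,s["ee_pos"]),s["force"],s["ee_pos"],s["grip_force"])
f=ctrl.grab_frame("scene");save(f,"s8.png",(190,120,340,310),3.1)
```

```text
[-0.06542406 -0.00130073] [-3.78291747  1.6622926  14.63248879] [ 0.4722083  -0.15424941  0.11167574] 73.67952078580856
```

View pics/s8.png

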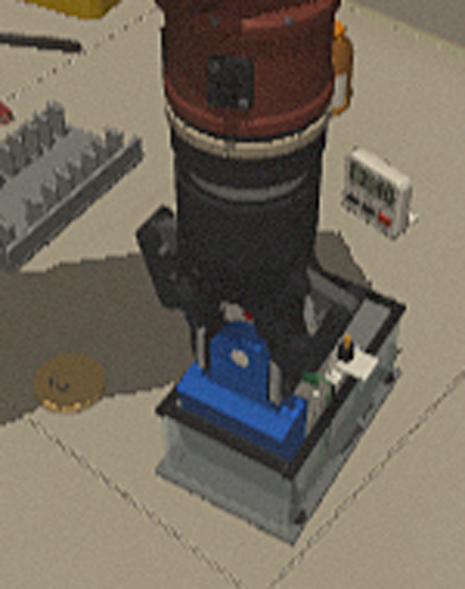

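The wedge (dot at (240,357)) sits down in the slot, gripped and upright, pressed with 14.6 N. Handing in.

```bash
python3 -c "
from h import *
print(ctrl.hand_in())"
```

```text
the job is handed in; nothing more can be done
None
```

The job is handed in at about 32 s: three blanks stand in the tank, and the wedge is jammed about 26 mm above the floor, still gripped and pressed at about 15 N after a brief peak of 29 N; no verdict was returned.

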